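Put the chrome socket set back in its cups

TASK

Put the four bright chrome sockets back in the blue cups on the storage strip, each standing upright on the floor of the cup of its own size rank (largest socket in the largest cup, and so on). Work from the largest socket down to the smallest, letting go of each before taking the next, and leave the two black orange-banded sockets standing where they are.

Things in the scene. Friction and masses are not known exactly. Their poses are not given: they have to be found in the camera images.
- socket_xl: the largest bright chrome socket: an upright solid round cylinder 54 mm in diameter and 56 mm tall, with a dark hexagon on its top face; loose, standing on the bench. Origin: centre of its underside; z up along its axis
- socket_l: the second largest bright chrome socket: an upright solid round cylinder 44 mm in diameter and 52 mm tall, with a dark hexagon on its top face; loose, standing on the bench. Origin: centre of its underside; z up along its axis
- socket_m: the third largest bright chrome socket: an upright solid round cylinder 34 mm in diameter and 48 mm tall, with a dark hexagon on its top face; loose, standing on the bench. Origin: centre of its underside; z up along its axis
- socket_s: the smallest bright chrome socket: an upright solid round cylinder 24 mm in diameter and 46 mm tall, with a dark hexagon on its top face; loose, standing on the bench. Origin: centre of its underside; z up along its axis
- cup_xl: the largest blue storage cup, fixed on the dark 4 mm strip: a shallow round open cup, 70 mm inside diameter, wall 3 mm thick, 12 mm tall overall, inner floor 4 mm above its origin. Origin: centre of its underside; z up. It is for the 54 mm chrome socket. The four cups stand in a row along the strip, about 100 mm apart
- cup_l: the second largest blue storage cup, fixed on the dark 4 mm strip: a shallow round open cup, 60 mm inside diameter, wall 3 mm thick, 12 mm tall overall, inner floor 4 mm above its origin. Origin: centre of its underside; z up. It is for the 44 mm chrome socket. The four cups stand in a row along the strip, about 100 mm apart
- cup_m: the third largest blue storage cup, fixed on the dark 4 mm strip: a shallow round open cup, 50 mm inside diameter, wall 3 mm thick, 12 mm tall overall, inner floor 4 mm above its origin. Origin: centre of its underside; z up. It is for the 34 mm chrome socket. The four cups stand in a row along the strip, about 100 mm apart
- cup_s: the smallest blue storage cup, fixed on the dark 4 mm strip: a shallow round open cup, 40 mm inside diameter, wall 3 mm thick, 12 mm tall overall, inner floor 4 mm above its origin. Origin: centre of its underside; z up. It is for the 24 mm chrome socket. The four cups stand in a row along the strip, about 100 mm apart
- black_wide: a black socket with an orange band, 40 mm in diameter, 52 mm tall, upright and loose; not part of this set. Origin: centre of its underside
- black_narrow: a black socket with an orange band, 30 mm in diameter, 50 mm tall, upright and loose; not part of this set. Origin: centre of its underside

How it is judged:
By the outcome, as a careful person would: the job done as asked, in the order asked, and still so for the second after the job is handed in, with the robot touching nothing.
It also fails if it takes over 104 s, if anything falls off the work surface, if the arm or the gripper's body presses on something with over 40 N, if the wrist force passes 120 N, or if a joint passes its speed limit or range.

ROBOT

A 6-joint arm with a two-finger parallel gripper is mounted at the origin on the work surface. World frame = base frame: x ahead of the robot, y to its left, z up, the work surface at z = 0. Lengths are in m, angles in rad, forces in N, time in s.
With the tool pointing down it reaches from about 0.3 to 0.875 m from the base axis. Payload 6.4 kg.
Tool frame: the origin (TCP) lies on the centre line of the jaws, within the pads' length; the fingertips stand 22 mm ahead of it and the grasp point (between the pads) lies 3 mm ahead of it; z points along the fingers, y is the line along which they close (so a half turn about z gives the same grasp; the last joint's range is limited). The gripper opens to 85 mm and grips with 20 to 120 N. Pads are 22 mm wide; open, the fingers measure 114 mm over their backs; the gripper's body (76 mm by 85 mm) begins 54 mm behind the grasp point. The pads swing forward as they close: fully open they stand 13 mm farther back than shut.
Start: joints at [1.063, 0.181, 1.607, -0, 1.354, -0.206], TCP at [0.171, 0.549, 0.253] pointing down, gripper open.
Joint ranges: [-2.99, 2.99], [-0.89, 2.07], [0.3, 2.58], [-1.14, 4.28], [0, 2.63], [-3.12, 3.12]. Speed limits (rad/s): [2.57, 2.57, 3.01, 3.14, 3.14, 3.14].

INTERFACE

Orientations are given as a unit quaternion [w, x, y, z].
In Python, from bench import ctrl gives the robot as it stands. The module is installed in compiled form; this text tells all that it offers.
- The arm moves only by the tool servo_tool, never from a script. Its argument "commands" is a list of rows, each a list of 3 entries, a list of its own where there are three numbers: the shift along the tool's x, y, z in mm, then the turn about the tool's z in rad, then the finger opening in mm, from 0 to 85.4. In form: [[[dx, dy, dz], turn, jaw], ...]. A call has 1 to 20 rows; each row shifts and turns the commanded pose from where the row before left it, along the tool's axes as they then stand; what a row does not reach is not made up. A row lasts 1/8 s, in which the tool goes at most 62.5 mm and 10.7 degrees, less where a joint would pass 70% of its speed; a pose out of reach is approached as far as the arm can. A call with a gripper value outside its range is refused whole. The fingers move at their own pace and stop on an object; the grip force is fixed at half the most. Time passes only in rows, so rows that do not move let the fingers close. It gives the time, the measured TCP pose, the force, the opening and the grip force at its end, in the units of the state.
- ctrl.get_obs(): the state, without advancing time (a new reading comes with each control period).
- ctrl.camera(name): name is "side" or "top" or "wrist"; returns a dict with "color" (480x640x3 uint8, red, green, blue), "z_map" (480x640 float32, m along the optical axis (not along the pixel's ray), 0 where there is no reading), "fx", "fy", "cx", "cy" (pixels), "k1" (the pictures are not rectified: a ray, as slopes to the right and down, at radius r is drawn at 1 + k1 r^2 times it, then the intrinsics apply), "R" (3x3) and "t" (3): a world point X has camera coordinates R X + t. Camera axes: x right, y down, z forward; pixel columns grow to the right and rows downward; lengths in m; the calibration is good to about 2 mm. A picture is of the moment at which its call begins.
- ctrl.hand_in(): hands the job in; it is judged then, once.
The state is a dict: "time_s": time; "q": joint angles; "dq": joint speeds; "joint_efforts": joint torques, N m; "eef_pos": TCP position; "eef_rot": TCP orientation; "wrist_force": force on the tool from outside, world axes, zero at the start; "torque": the same for the moment, N m; "opening": opening from 0.0 (shut) to 1.0 (fully open); "grasp_force": force on a finger pad.
Only numpy, scipy, OpenCV 4.12 (cv2) and the standard library are available. Lean on these libraries where they do the work, as an engineer would, in place of code of your own. Each camera call takes 0.05 s, during which the arm holds its last target. There are 200 camera calls.

## Working session

There is one attempt and no reset: what is moved stays moved. The work goes in short steps, Python scripts to look and compute and a tool call to move; the robot and the scene stay as the last step left them, time stands still between calls to the robot, and variables do not carry over. Pictures are saved under pics/ and viewed, at most 14 in all, crops included, and the job is handed in when it is done.

Besides the shell and the picture viewer there is one more tool, called after "Emit:" as name(argument=value, ...) on one line, values as JSON. servo_tool: Moves the arm, as the interface text tells. Its arguments: {"type":"object","properties":{"commands":{"type":"array"}},"required":["commands"]}

```bash
mkdir -p pics; cat > h.py <<'E'
import numpy as np, cv2
from bench import ctrl
def snap(name,fn):
    c=ctrl.camera(name); cv2.imwrite('pics/'+fn+'.png',c['color'][:,:,::-1]); np.save('pics/'+fn+'.npy',c,allow_pickle=True); return c
def load(fn): return np.load('pics/'+fn+'.npy',allow_pickle=True).item()
def ray(c,u,v):
    K=np.array([[c['fx'],0,c['cx']],[0,c['fy'],c['cy']],[0,0,1]]); d=np.array([c['k1'],0,0,0,0],float)
    p=cv2.undistortPoints(np.array([[[u,v]]],float),K,d)[0,0]
    R=np.array(c['R']);t=np.array(c['t']); return -R.T@t, R.T@np.array([p[0],p[1],1])
def at_z(c,u,v,z):
    o,d=ray(c,u,v); return o+d*(z-o[2])/d[2]
def pix(c,X):
    R=np.array(c['R']);t=np.array(c['t']);p=R@np.array(X)+t;a,b=p[0]/p[2],p[1]/p[2];s=1+c['k1']*(a*a+b*b)
    return c['fx']*a*s+c['cx'],c['fy']*b*s+c['cy']
E
python3 - <<'E'
from h import *
o=ctrl.get_obs(); print({k:np.round(v,3) for k,v in o.items()})
for n in['top','side']:
    c=snap(n,n+'0'); print(n,c['k1'],c['fx'],-np.array(c['R']).T@c['t'],c['R'])
E
```

```text
{'time_s': np.float64(0.0), 'q': array([ 1.063,  0.182,  1.608, -0.   ,  1.354, -0.206]), 'dq': array([ 0.001,  0.   , -0.001,  0.   , -0.   , -0.   ]), 'joint_efforts': array([ 1.0000e-03, -4.4487e+01, -3.5134e+01, -0.0000e+00,  9.0000e-03,
       -0.0000e+00]), 'eef_pos': array([0.171, 0.549, 0.252]), 'eef_rot': array([-0.   ,  0.15 ,  0.989, -0.001]), 'wrist_force': array([-0.542, -0.189, -0.215]), 'torque': array([-0.017, -0.035,  0.033]), 'grasp_force': np.float64(0.0), 'opening': np.float64(0.999)}
top 0.03487140629380475 438.32538167851186 [0.45545574 0.05500697 0.71688728] [[-0.01736457 -0.99984862  0.00110184]
 [-0.9895476   0.01702786 -0.14319774]
 [ 0.1431573  -0.00357689 -0.98969348]]
side 0.01730008420595927 445.9745593283041 [ 0.43425768 -0.58612652  0.38263613] [[ 0.98434752 -0.17436946  0.02559784]
 [-0.05506638 -0.44227536 -0.89518724]
 [ 0.16741461  0.87976576 -0.44495455]]
```

View pics/top0.png

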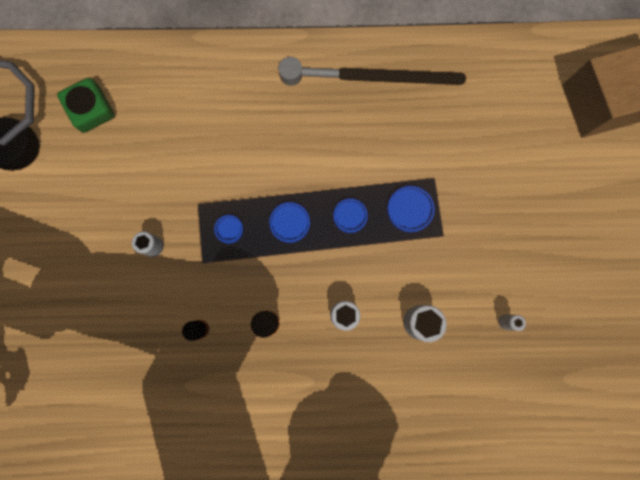

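View pics/side0.png

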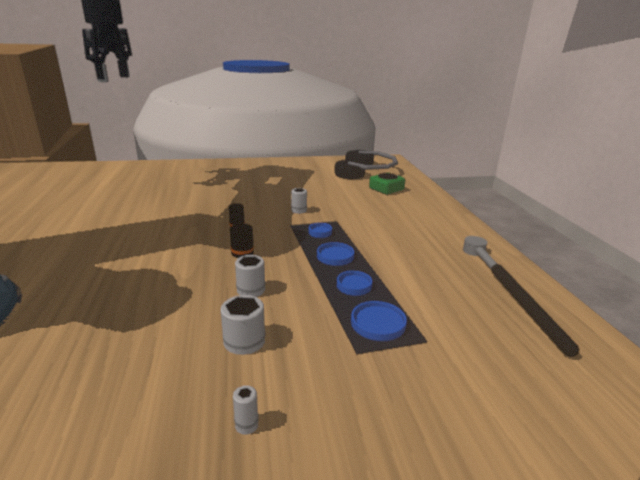

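The top view shows chrome sockets near (428,324), (346,316), (144,243) and (517,323). The black ones are at (195,330) and (265,323). The cups are near (411,208), (290,222), (351,215) and (229,228). I'll enlarge to read the edges.

```bash
python3 - <<'E'
from h import *
c=load('top0'); im=c['color'][:,:,::-1]
def crop(u,v,r=32): return cv2.resize(im[v-r:v+r,u-r:u+r],(256,256),interpolation=cv2.INTER_CUBIC)
a=np.hstack([crop(428,324),crop(346,316),crop(147,243)]);b=np.hstack([crop(517,323),crop(195,330),crop(265,323)])
cv2.imwrite('pics/c1.png',np.vstack([a,b]))
# blue cups
hsv=cv2.cvtColor(im,cv2.COLOR_BGR2HSV);m=cv2.inRange(hsv,(105,150,60),(130,255,255))
n,l,s,ce=cv2.connectedComponentsWithStats(m)
for i in range(1,n):
    if s[i,4]>100:
        k=cv2.findContours((l==i).astype('uint8'),0,1)[0][0];e=cv2.fitEllipse(cv2.convexHull(k))
        P=at_z(c,*e[0],.014); q=np.array([at_z(c,*p,.016) for p in k[:,0]]); 
        print(s[i],np.round(e[0],1),np.round(P,4),'span',np.ptp(q,axis=0)[:2].round(4))
E
```

```text
[ 388  186   46   46 1655] [410.4 208.5] [ 0.6153 -0.1041  0.014 ] span [0.0753 0.074 ]
[333 199  35  34 922] [349.9 215.3] [ 0.6058 -0.0048  0.014 ] span [0.0551 0.0556]
[ 269  202   41   41 1297] [289.3 222. ] [0.5962 0.0945 0.014 ] span [0.0664 0.0652]
[214 215  29  29 655] [228.3 228.8] [0.5866 0.1936 0.014 ] span [0.0462 0.0454]
```

View pics/c1.png

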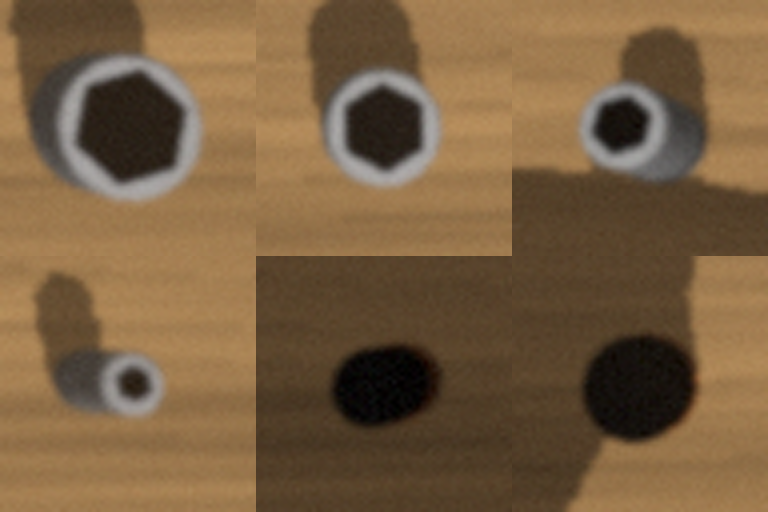

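The enlarged crops confirm that the sockets, from largest to smallest, are at (428.0,323.5), (345.8,315.4), (142.8,242.3) and (517.8,322.8) by their top-face centres. The black ones are the wide at about (265,323) and the narrow at about (195,330).

```bash
python3 - <<'E'
from h import *
c=load('top0')
for n,u,v,z,d in [('xl',428,323.5,.056,36),('l',345.8,315.4,.052,28.2),('m',142.8,242.3,.048,21.2),('s',517.8,322.8,.046,15.7),('bw',265,323,.052,27),('bn',193,331,.05,22)]:
    P=at_z(c,u,v,z); Q=[at_z(c,u+s*d/2,v,z) for s in(-1,1)]
    print(n,P.round(4),'dia',np.linalg.norm(Q[0]-Q[1]).round(4), 'zmap',c['z_map'][int(v),int(u)])
    R=np.array(c['R']);o,dd=ray(c,u,v);print('  z from depth',(o+dd*c['z_map'][int(v),int(u)])[2].round(4))
# cross-check: project sockets into the side view
s=load('side0')
for n,P in [('xl',(428,323.5,.056)),('l',(345.8,315.4,.052)),('m',(142.8,242.3,.048)),('s',(517.8,322.8,.046))]:
    print(n,'side top-centre px',np.round(pix(s,at_z(c,*P)),1))
E
```

```text
xl [ 0.4312 -0.112   0.056 ] dia 0.0531 zmap 0.6511974
  z from depth 0.056
l [0.4448 0.009  0.052 ] dia 0.0422 zmap 0.6568271
  z from depth 0.0518
m [0.5614 0.3173 0.048 ] dia 0.0322 zmap 0.6774823
  z from depth 0.0467
s [ 0.4301 -0.2482  0.046 ] dia 0.0232 zmap 0.6610769
  z from depth 0.0464
bw [0.4358 0.1298 0.052 ] dia 0.0402 zmap 0.65621114
  z from depth 0.0507
bn [0.4261 0.237  0.05  ] dia 0.0326 zmap 0.653362
  z from depth 0.0518
xl side top-centre px [242.7 305.7]
l side top-centre px [249.9 261.2]
m side top-centre px [298.5 190.4]
s side top-centre px [245.7 392.2]
```

Emit:
servo_tool(commands=[[[0,0,0],-0.15,85],[[0,0,0],-0.151,85],[[0,0,0],0,85]])

```text
time_s: 0.48
eef_pos: [0.1708, 0.5488, 0.2528]
eef_rot: [-0.0, 0.001, 1.0, -0.0]
wrist_force: [0.1, 0.5, 0.0]
opening: 0.995
grasp_force: 0.0
```

Emit:
servo_tool(commands=[[[-13,-33,0],0,85],[[-13,-33,0],0,85],[[-13,-33,0],0,85],[[-13,-33,0],0,85],[[-13,-33,0],0,85],[[-13,-33,0],0,85],[[-13,-33,0],0,85],[[-13,-33,0],0,85],[[-13,-33,0],0,85],[[-13,-33,0],0,85],[[-13,-33,0],0,85],[[-13,-33,0],0,85],[[-13,-33,0],0,85],[[-13,-33,0],0,85],[[-13,-33,0],0,85],[[-13,-33,0],0,85],[[-13,-33,0],0,85],[[-13,-33,0],0,85],[[-13,-33,0],0,85],[[-13,-33,0],0,85]])

```text
time_s: 2.98
eef_pos: [0.4306, -0.1123, 0.2532]
eef_rot: [-0.0, 0.002, 1.0, 0.0]
wrist_force: [0.4, 0.3, 0.4]
opening: 0.99
grasp_force: 0.0
```

Emit:
servo_tool(commands=[[[0,0,30],0,85],[[0,0,30],0,85],[[0,0,30],0,85],[[0,0,30],0,85],[[0,0,30],0,85],[[0,0,25],0,85],[[0,0,20],0,85],[[0,0,10],0,85],[[0,0,10],0,85],[[0,0,0],0,85],[[0,0,0],0,65],[[0,0,0],0,50],[[0,0,0],0,40],[[0,0,0],0,40],[[0,0,0],0,40],[[0,0,0],0,40]])

```text
time_s: 4.97
eef_pos: [0.4312, -0.1117, 0.0393]
eef_rot: [0.001, 0.0, 1.0, -0.001]
wrist_force: [-1.7, -0.4, 6.5]
opening: 0.617
grasp_force: 62.4
```

Emit:
servo_tool(commands=[[[0,0,-10],0,40],[[0,0,-25],0,40],[[0,0,-25],0,40],[[-10,1,0],0,40],[[-20,1,0],0,40],[[-28,1,0],0,40],[[-28,1,0],0,40],[[-28,1,0],0,40],[[-28,1,0],0,40],[[-22,1,0],0,40],[[-15,1,0],0,40],[[-5,0,0],0,40],[[0,0,0],0,40],[[0,0,0],0,40]])

```text
time_s: 6.72
eef_pos: [0.6136, -0.1032, 0.0977]
eef_rot: [-0.001, 0.0, 1.0, 0.0]
wrist_force: [0.1, -0.2, -3.6]
opening: 0.614
grasp_force: 63.9
```

```bash
python3 - <<'E'
from h import *
c=snap('side','side1'); cv2.imwrite('pics/side1c.png',cv2.resize(c['color'][150:390,200:520,::-1],None,fx=2.5,fy=2.5))
print(ctrl.get_obs()['eef_pos'])
for X in [(.6153,-.1041,.014),(.6153,-.1041,.069),(.6153,-.1041,.125)]: print(pix(c,X))
E
```

```text
[ 0.61371624 -0.10322741  0.09795423]
(np.float64(378.58886316613064), np.float64(316.9608462107352))
(np.float64(382.1461910196044), np.float64(283.1236381025619))
(np.float64(386.0960330920762), np.float64(245.70692539683532))
```

View pics/side1c.png

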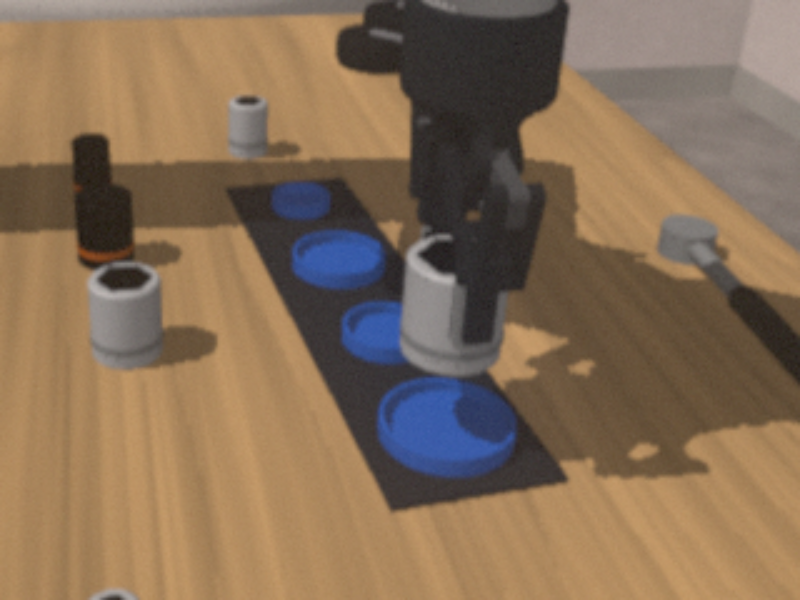

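The side crop shows the XL socket held upright over the XL cup, with its bottom at about (380,292) in full-image pixels. The fingertips clear the bottom by about 14 mm.

Emit:
servo_tool(commands=[[[-1.5,-1,15],0,40],[[0,0,15],0,40],[[0,0,10],0,40],[[0,0,6],0,40],[[0,0,3],0,40],[[0,0,1],0,40],[[0,0,0],0,40],[[0,0,0],0,58],[[0,0,0],0,68],[[0,0,0],0,75],[[0,0,0],0,75],[[0,0,-10],0,75],[[0,0,-25],0,75],[[0,0,-30],0,75],[[0,0,-15],0,75],[[0,0,0],0,75]])

```text
time_s: 8.78
eef_pos: [0.6168, -0.1046, 0.1299]
eef_rot: [0.001, 0.0, 1.0, -0.001]
wrist_force: [0.1, 0.4, -0.0]
opening: 0.878
grasp_force: 0.0
```

```bash
python3 - <<'E'
from h import *
c=snap('side','side2'); cv2.imwrite('pics/side2c.png',cv2.resize(c['color'][150:390,200:520,::-1],None,fx=2.5,fy=2.5))
E
```

```text
(no output)
```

View pics/side2c.png

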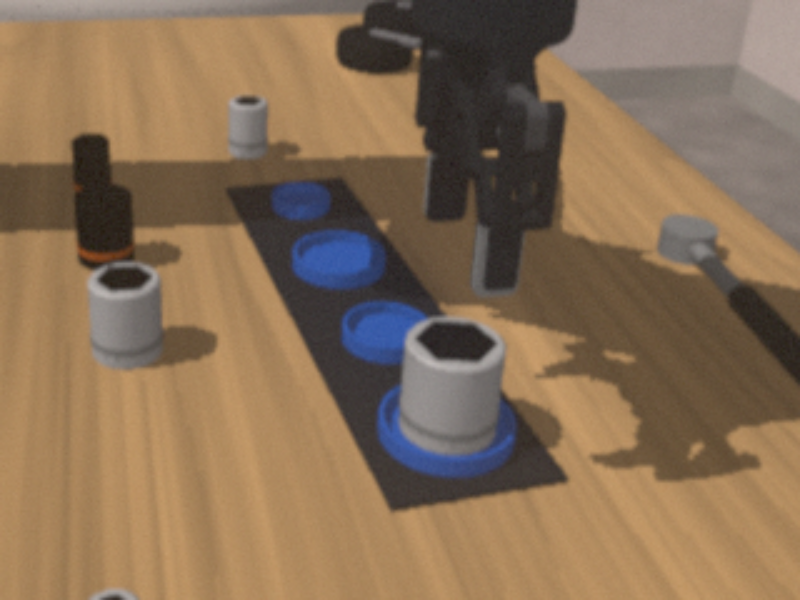

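The XL socket stands in its cup, with its top near (382,286) in full-image pixels. Next is L.

Emit:
servo_tool(commands=[[[12,8,0],0,80],[[25,17,0],0,80],[[25,17,0],0,80],[[25,17,0],0,80],[[25,17,0],0,80],[[25,17,0],0,80],[[25,17,0],0,80],[[10,3.6,0],0,80],[[0,0,0],0,80],[[0,0,20],0,80],[[0,0,25],0,80],[[0,0,25],0,80],[[0,0,15],0,80],[[0,0,6],0,80],[[0,0,0],0,60],[[0,0,0],0,45],[[0,0,0],0,30],[[0,0,0],0,30],[[0,0,0],0,30],[[0,0,0],0,30]])

```text
time_s: 11.32
eef_pos: [0.4449, 0.0092, 0.0383]
eef_rot: [0.001, 0.0, 1.0, -0.0]
wrist_force: [-1.6, -0.3, 5.9]
opening: 0.504
grasp_force: 60.8
```

Emit:
servo_tool(commands=[[[0,0,-10],0,30],[[0,0,-25],0,30],[[0,0,-25],0,30],[[-11,6,0],0,30],[[-22,12,0],0,30],[[-25,14,0],0,30],[[-25,14,0],0,30],[[-25,14,0],0,30],[[-22,13,0],0,30],[[-15,9,0],0,30],[[-6.5,3.5,0],0,30],[[0,0,0],0,30],[[0,0,0],0,30],[[0,0,15],0,30],[[0,0,10],0,30]])

```text
time_s: 13.2
eef_pos: [0.5946, 0.0945, 0.0709]
eef_rot: [-0.001, 0.001, 1.0, 0.0]
wrist_force: [0.2, 0.4, -3.2]
opening: 0.5
grasp_force: 61.4
```

Emit:
servo_tool(commands=[[[-1,0,10],0,30],[[0,0,8],0,30],[[0,0,5],0,30],[[0,0,1],0,30],[[0,0,0],0,30],[[0,0,0],0,30],[[0,0,0],0,48],[[0,0,0],0,58],[[0,0,0],0,65],[[0,0,0],0,65],[[0,0,-10],0,65],[[0,0,-25],0,65],[[0,0,-30],0,65],[[0,0,-20],0,65],[[0,0,0],0,65]])

```text
time_s: 15.08
eef_pos: [0.598, 0.0948, 0.1355]
eef_rot: [0.002, 0.0, 1.0, -0.0]
wrist_force: [0.4, -0.5, -1.0]
opening: 0.761
grasp_force: 0.0
```

```bash
python3 - <<'E'
from h import *
c=snap('side','side3'); cv2.imwrite('pics/side3c.png',cv2.resize(c['color'][150:390,200:520,::-1],None,fx=2.5,fy=2.5))
E
```

```text
(no output)
```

View pics/side3c.png

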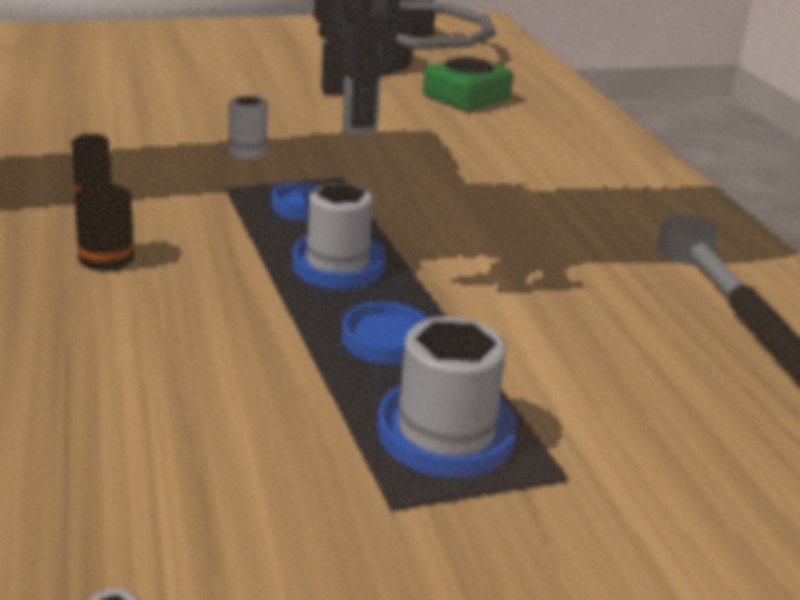

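The L socket is standing in the L cup (top near (336,227) in full-image pixels), with XL unchanged. Next is M.

Emit:
servo_tool(commands=[[[2,12,0],0,75],[[5,30,0],0,75],[[5,30,0],0,75],[[5,30,0],0,75],[[5,30,0],0,75],[[5,30,0],0,75],[[5,30,0],0,75],[[4,22,0],0,75],[[1,8.5,0],0,75],[[0,0,15],0,75],[[0,0,25],0,75],[[0,0,27],0,75],[[0,0,20],0,75],[[0,0,9],0,75],[[0,0,0],0,75],[[0,0,0],0,55],[[0,0,0],0,35],[[0,0,0],0,20],[[0,0,0],0,20],[[0,0,0],0,20]])

```text
time_s: 17.62
eef_pos: [0.5606, 0.3177, 0.0386]
eef_rot: [0.001, 0.0, 1.0, 0.0]
wrist_force: [-0.2, -0.4, 6.0]
opening: 0.383
grasp_force: 59.6
```

Emit:
servo_tool(commands=[[[0,0,0],0,20],[[0,0,0],0,20],[[0,0,0],0,20]])

```text
time_s: 18.0
eef_pos: [0.5606, 0.3177, 0.0386]
eef_rot: [0.001, 0.0, 1.0, 0.0]
wrist_force: [-0.8, -0.7, 6.2]
opening: 0.378
grasp_force: 59.6
```

Emit:
servo_tool(commands=[[[0,0,-10],0,20],[[0,0,-30],0,20],[[0,0,-30],0,20],[[0,0,-20],0,20],[[-1,-10,0],0,20],[[-4,-29,0],0,20],[[-4,-29,0],0,20],[[-4,-29,0],0,20],[[-4,-29,0],0,20],[[-4,-29,0],0,20],[[-4,-29,0],0,20],[[-4,-29,0],0,20],[[-4,-29,0],0,20],[[-4,-29,0],0,20],[[-4,-29,0],0,20],[[-3,-16,0],0,20],[[-1,-6.5,0],0,20],[[0,0,0],0,20],[[0,0,0],0,20]])

```text
time_s: 20.38
eef_pos: [0.6042, -0.0043, 0.1271]
eef_rot: [-0.0, -0.0, 1.0, 0.0]
wrist_force: [-0.2, 0.4, -2.1]
opening: 0.38
grasp_force: 60.0
```

Emit:
servo_tool(commands=[[[-1,0,15],0,20],[[0,0,25],0,20],[[0,0,20],0,20],[[0,0,11],0,20],[[0,0,6],0,20],[[0,0,2],0,20],[[0,0,0.5],0,20],[[0,0,0],0,20],[[0,0,0],0,20],[[0,0,0],0,38],[[0,0,0],0,48],[[0,0,0],0,55],[[0,0,0],0,55],[[0,0,-10],0,55],[[0,0,-25],0,55],[[0,0,-30],0,55],[[0,0,-20],0,55],[[0,0,0],0,55]])

```text
time_s: 22.62
eef_pos: [0.6068, -0.0055, 0.135]
eef_rot: [0.002, 0.0, 1.0, -0.0]
wrist_force: [0.5, 0.1, -0.5]
opening: 0.644
grasp_force: 0.0
```

```bash
python3 - <<'E'
from h import *
c=snap('side','side4'); cv2.imwrite('pics/side4c.png',cv2.resize(c['color'][180:450,200:520,::-1],None,fx=2.2,fy=2.2))
E
```

```text
(no output)
```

View pics/side4c.png

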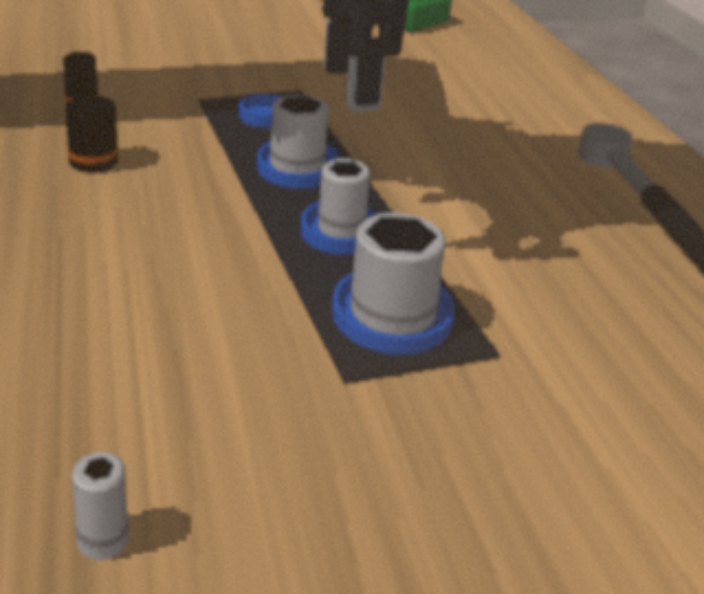

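M stands in its cup near (356,256) in full-image pixels, and the other sockets are undisturbed. Next is S.

Emit:
servo_tool(commands=[[[10,-14,0],0,65],[[22,-30,0],0,65],[[22,-30,0],0,65],[[22,-30,0],0,65],[[22,-30,0],0,65],[[22,-30,0],0,65],[[22,-30,0],0,65],[[18,-25,0],0,65],[[12,-16,0],0,65],[[5,-7.7,0],0,65],[[0,0,0],0,65],[[0,0,15],0,65],[[0,0,25],0,65],[[0,0,27],0,65],[[0,0,20],0,65],[[0,0,9],0,65],[[0,0,0],0,65]])

```text
time_s: 24.8
eef_pos: [0.428, -0.2469, 0.0359]
eef_rot: [-0.001, 0.0, 1.0, 0.001]
wrist_force: [0.3, -0.2, -0.6]
opening: 0.762
grasp_force: 0.0
```

Emit:
servo_tool(commands=[[[0,0,0],0,45],[[0,0,0],0,30],[[0,0,0],0,12],[[0,0,0],0,12],[[0,0,0],0,12],[[0,0,0],0,12],[[0,0,0],0,12]])

```text
time_s: 25.68
eef_pos: [0.4288, -0.2483, 0.0377]
eef_rot: [0.001, 0.0, 1.0, -0.001]
wrist_force: [-0.0, 0.8, 7.1]
opening: 0.256
grasp_force: 58.6
```

Emit:
servo_tool(commands=[[[0,0,-10],0,12],[[0,0,-30],0,12],[[0,0,-30],0,12],[[0,0,-30],0,12],[[-4,12,0],0,12],[[-10.5,30,0],0,12],[[-10.5,30,0],0,12],[[-10.5,30,0],0,12],[[-10.5,30,0],0,12],[[-10.5,30,0],0,12],[[-10.5,30,0],0,12],[[-10.5,30,0],0,12],[[-10.5,30,0],0,12],[[-10.5,30,0],0,12],[[-10.5,30,0],0,12],[[-10.5,30,0],0,12],[[-10.5,30,0],0,12],[[-10.5,30,0],0,12],[[-10.5,30,0],0,12],[[-5.5,10,0],0,12]])

```text
time_s: 28.18
eef_pos: [0.584, 0.1961, 0.1351]
eef_rot: [-0.001, -0.001, 1.0, -0.0]
wrist_force: [-0.3, 0.3, -1.8]
opening: 0.261
grasp_force: 58.9
```

Emit:
servo_tool(commands=[[[0,0,0],0,12],[[0,0,0],0,12],[[0,0,20],0,12],[[0,0,25],0,12],[[0,0,15],0,12],[[0,0,0],0,12],[[0,0,0],0,12]])

```text
time_s: 29.05
eef_pos: [0.5856, 0.194, 0.0773]
eef_rot: [0.0, 0.001, 1.0, 0.0]
wrist_force: [-0.1, -0.3, -0.8]
opening: 0.261
grasp_force: 58.9
```

Emit:
servo_tool(commands=[[[0,0,10],0,12],[[0,0,10],0,12],[[0,0,7],0,12],[[0,0,3],0,12],[[0,0,0.8],0,12],[[0,0,0],0,12],[[0,0,0],0,12],[[0,0,0],0,28],[[0,0,0],0,36],[[0,0,0],0,45],[[0,0,0],0,45],[[0,0,-10],0,45],[[0,0,-25],0,45],[[0,0,-35],0,45],[[0,0,-35],0,45],[[0,0,-35],0,45],[[0,0,-35],0,45],[[0,0,0],0,45],[[0,0,0],0,45]])

```text
time_s: 31.42
eef_pos: [0.5848, 0.1941, 0.2209]
eef_rot: [-0.0, 0.0, 1.0, -0.0]
wrist_force: [-0.0, -0.6, -0.8]
opening: 0.528
grasp_force: 0.0
```

```bash
python3 - <<'E'
from h import *
c=snap('side','side5'); cv2.imwrite('pics/side5c.png',cv2.resize(c['color'][150:390,200:520,::-1],None,fx=2.5,fy=2.5))
E
```

```text
(no output)
```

View pics/side5c.png

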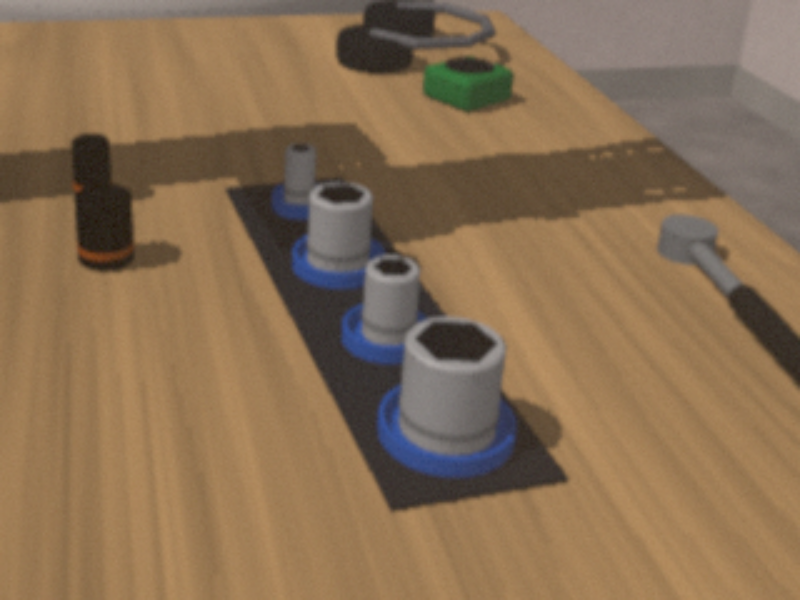

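All four sockets stand upright in their own cups, with S near (320,219) in full-image pixels. The black ones haven't moved and the arm is clear, so I'm handing in.

```bash
python3 -c "
from bench import ctrl
print(ctrl.hand_in())"
```

```text
the job is handed in; nothing more can be done
None
```

All four chrome sockets stand upright in their own cups, placed largest to smallest, with the black sockets left where they were; handed in at about 31 s.

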